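# Lock the filter cartridge into the bench dust extractor

## Task

Fit the filter cartridge into the dust extractor's bayonet socket: turn it until its two lugs drop into the entry slots, push it in against the spring, turn it a quarter clockwise (seen from above) to the stop, and let the spring click it up into its locking notches. Leave it locked and released, and leave the mallet, sanding block, foundation panel and spacer where they lie.

Things in the scene. Friction and masses are not known exactly. Their poses are not given: they have to be found in the camera images.
- cartridge_mid (a point): Filter cartridge, loose, upright on the table, 108 mm tall, about 0.35 kg. Point on its axis, 54 mm above its underside; z up its axis. White round body 59 mm across, chamfered foot, up to 60 mm; black cap disc 66 mm across, 60 to 68 mm; blue grip bar above. Lugs stick out along +x and -x: 12 mm wide, 10 mm high (30 to 40 mm above the underside), to 42 mm from the axis.
- cartridge_bar (a point): Centre of the cartridge's blue grip bar, 34 mm above cartridge_mid (88 mm above the underside). The bar is 60 mm long along x (in line with the lugs), 18 mm wide along y, 40 mm high. The two lugs are alike: a half turn of the cartridge changes nothing.
- dock_top (a point): Fixed dust extractor: centre of its round socket's mouth, level with the top face, 72 mm above the table; z up. Socket 108 mm outer diameter, bore about 65 mm. Two opposite entry slots (yellow rim marks), 22 mm wide, to 46 mm from the axis. Their direction is NOT reported: within 0.45 rad of this x axis, either way. Off them the lugs sit on the top face, cartridge_mid 24 mm above this point.
- dock_foot (a point): Table-level point below dock_top, same axes. Foot plate 215 x 130 mm; grey motor pod 60 mm high centred 105 mm along +x (75 mm long, 110 mm wide). In the slots (5 mm play each side of a lug) the cartridge drops to rest on the plunger, cartridge_mid 16 mm above dock_top. The ledge is 12 mm thick: the lugs clear below it from 2 mm down; the plunger bottoms at -1 mm.
- dock_lock (a point): Point on the socket axis at which cartridge_mid lies once locked, 7 mm above dock_top; axes as dock_top. Pushed in, the cartridge turns only clockwise (from above), a quarter turn from the entry slots to the locking notches (red rim marks), with a hard stop about 6 degrees beyond them. Let up there, the spring lifts the lugs 5 mm into the notches and it no longer turns.
- plunger (a joint): Black spring plunger in the socket, metres pressed down: 0 free, 0.017 bottomed; pushes up with 6 N at 0, 13 N at 0.017. Reads 0 with the cartridge resting in the entry slots, 0.009 locked in the notches, 0.014 with the lugs just under the ledge but not locked.
- foundation: White plastic foundation panel lying flat, 110 x 200 x 5 mm, loose bystander; origin at the centre of its underside.
- mallet: Mallet lying flat, steel head (45 x 85 x 45 mm) on a short hickory handle along x, 200 mm overall, loose bystander; origin on the table below the middle, head towards +x.
- spacer: Tin frame spacer, a channel 35 x 150 x 16 mm lying along its y, loose bystander; origin at the centre of its underside.
- sanding_block: Dull orange sanding block 110 x 65 x 40 mm, long side along x, loose bystander; origin at the centre of its underside.
Things that resemble listed ones, but are neither listed nor needed, are in the scene too. Of the things that look like the part that bears cartridge_mid, the middle-sized one is meant.

How it is judged:
On the way:
1. the cartridge is in the socket and pushed in against the spring until its lugs are below the ledge (value of joint plunger above 0.0125 m and horizontal distance between cartridge_mid and dock_top below 0.01 m and z of cartridge_mid in the frame of dock_top below 0.004 m), for 0.1 s.
At the end, for the whole second after the job is handed in: The cartridge is released, upright (within 0.12 rad) and centred in the socket (within 8 mm), locked in the notches: its middle 4.5 to 9.5 mm above the socket's top face and the plunger at rest at 6.5 to 11.5 mm, depths that only the locking notches can hold (value of joint plunger between 0.0065 and 0.0115 m and z of cartridge_mid in the frame of dock_top between 0.0045 and 0.0095 m and horizontal distance between cartridge_mid and dock_top below 0.008 m and angle between cartridge_mid's own z axis and vertical below 0.12 rad and velocity of joint plunger below 0.01 m/s); the robot touches nothing.
It fails at once if a bystander (foundation panel) is moved more than 40 mm (distance of foundation from where it was at the start of the episode above 0.04 m).
It fails at once if a bystander (mallet) is moved more than 40 mm (distance of mallet from where it was at the start of the episode above 0.04 m).
It fails at once if a bystander (frame spacer) is moved more than 40 mm (distance of spacer from where it was at the start of the episode above 0.04 m).
It fails at once if a bystander (sanding block) is moved more than 40 mm (distance of sanding_block from where it was at the start of the episode above 0.04 m).
It fails at once if the cartridge is tipped over (angle between cartridge_mid's own z axis and vertical above 0.8 rad).
It also fails if it takes over 64 s, if anything falls off the work surface, if the arm or the gripper's body presses on something with over 40 N, if the wrist force passes 120 N, or if a joint passes its speed limit or range.

## Robot

A 6-joint arm with a two-finger parallel gripper is mounted at the origin on the work surface. World frame = base frame: x ahead of the robot, y to its left, z up, the work surface at z = 0. Lengths are in m, angles in rad, forces in N, time in s.
With the tool pointing down it reaches from about 0.35 to 0.85 m from the base axis. Payload 8.1 kg.
Tool frame: the origin (TCP) lies between the finger pads; the fingertips stand 17 mm ahead of it and the grasp point (between the pads) lies 2 mm behind it; z points along the fingers, y is the direction in which the jaws open and shut (so a half turn about z gives the same grasp; the last joint's range is limited). The gripper opens to 85 mm and grips with 20 to 120 N. Pads are 22 mm wide; open, the fingers measure 114 mm over their backs; the gripper's body (76 mm by 85 mm) begins 54 mm behind the grasp point. The pads swing forward as they close: fully open they stand 13 mm farther back than shut.
Start: joints at [-1.337, 0.13, 1.488, -0, 1.523, -0.085], TCP at [0.188, -0.57, 0.222] pointing down, gripper open.
Joint ranges: [-2.96, 2.96], [-0.89, 2.26], [0.02, 2.5], [-1.34, 4.48], [0, 2.73], [-2.66, 2.66]. Speed limits (rad/s): [2.39, 2.39, 2.79, 3.14, 3.14, 3.14].

## Interface

Orientations are given as a 3x3 rotation matrix whose columns are the frame's x, y, z axes.
In Python, from workcell import env, kin, vision, workorder gives the robot as it stands. Calls block until the motion is done:
- env.move_ptp(position, orientation): joint-space move of the TCP to a pose.
- env.move_straight(position, attitude=None, speed=0.15): straight line of the TCP; attitude=None keeps the orientation; speed is the mean speed in m/s.
- env.set_joints(angles): joint-space move.
- env.set_gripper(opening, force=None): opening from 0.0 (shut) to 1.0 (fully open); force is the grip in N (None keeps the last); returns when the fingers have stopped.
- env.pause(seconds).
- kin.inverse_kinematics(position, orientation): joint angles nearest the present ones, or None.
- env.get_state(): the state.
- vision.read_camera(name): name is "side" or "top" or "wrist"; returns the picture (420x560x3 uint8, red, green, blue); there is no depth.
- vision.calibration(name): a dict with "vfov" (degrees; the focal length in pixels is half the picture's height over the tangent of half this angle, whatever the lens; pixels are square), "cx", "cy" (the principal point, pixels), "camera_from_world" (4x4, takes a point from world to camera coordinates). Camera axes: x right, y up, looking along -z (the intrinsics and any distortion apply to the point x, -y, -z); pixel columns grow to the right and rows downward; lengths in m; the calibration is good to about 2 mm. The wrist camera is an equidistant fisheye: a pixel r from the principal point sees the ray r / f radians off the axis. A picture is of the moment at which its call begins: read the wrist's pose just before it. calibration takes no time and is no camera call; for the wrist camera it gives the pose at the moment of the call.
A pose or a line that the arm cannot do raises env.PlanningError and nothing moves.
- workorder.job_done(): hands the job in, once; it reports no verdict.
The state is a dict: "clock": time; "joints": joint angles; "joint_velocities": joint speeds; "joint_torque": joint torques, N m; "tcp_pos": TCP position; "tcp_rot": TCP orientation; "ft_force": force on the tool from outside, world axes, zero at the start; "ft_torque": the same for the moment, N m; "opening": opening from 0.0 (shut) to 1.0 (fully open).
Only numpy, scipy, OpenCV 4.12 (cv2) and the standard library are available. Lean on these libraries where they do the work, as an engineer would, in place of code of your own. Each camera call takes 0.05 s, during which the arm holds its last target.

## Working session

There is one attempt and no reset: what is moved stays moved. The work goes in short steps, each a Python script; the robot and the scene stay as the last script left them, time stands still between calls to the robot, and variables do not carry over. Pictures are saved under pics/ and viewed, and the job is handed in when it is done.

```bash
ls; mkdir -p pics; python3 - <<'E'
from workcell import env,kin,vision,workorder
import cv2,numpy as np
np.set_printoptions(precision=4,suppress=True)
for n in ["side","top","wrist"]:
    c=vision.calibration(n); print(n,c)
    cv2.imwrite(f"pics/{n}0.png",vision.read_camera(n)[:,:,::-1])
s=env.get_state(); print(s)
E
```

```text
pics
side {'vfov': 56.19992324882948, 'cx': 278.91570409030015, 'cy': 213.61666187622575, 'camera_from_world': array([[ 0.968 , -0.2504,  0.0149, -0.5977],
       [ 0.1777,  0.7265,  0.6638, -0.142 ],
       [-0.1771, -0.64  ,  0.7477, -1.0565],
       [ 0.    ,  0.    ,  0.    ,  1.    ]])}
top {'vfov': 45.00730987631051, 'cx': 274.02814359053787, 'cy': 216.2204731843084, 'camera_from_world': array([[-0.0511, -0.9987,  0.0065, -0.0056],
       [ 0.9742, -0.0484,  0.2205, -0.6435],
       [-0.2198,  0.0176,  0.9754, -1.1995],
       [ 0.    ,  0.    ,  0.    ,  1.    ]])}
wrist {'vfov': 65.70646984690485, 'cx': 276.9046343715894, 'cy': 208.20809846683534, 'camera_from_world': array([[ 0.3139, -0.9495, -0.0026, -0.5986],
       [ 0.9138,  0.3028, -0.2705,  0.0365],
       [ 0.2576,  0.0825,  0.9627, -0.3789],
       [ 0.    ,  0.    ,  0.    ,  1.    ]])}
{'clock': 0.15, 'joints': array([-1.3374,  0.131 ,  1.489 ,  0.    ,  1.523 , -0.0854]), 'joint_velocities': array([ 0.0013, -0.0025, -0.004 , -0.0009,  0.0009, -0.0021]), 'joint_torque': array([  0.0014, -57.0066, -50.1157,  -0.0001,   0.0098,   0.0001]), 'tcp_pos': array([ 0.188 , -0.5693,  0.2217]), 'tcp_rot': array([[ 0.9496,  0.3134, -0.0003],
       [ 0.3134, -0.9496,  0.0014],
       [ 0.0001, -0.0014, -1.    ]]), 'ft_force': array([-0.4871,  0.0148,  1.2145]), 'ft_torque': array([ 0.0552, -0.0238, -0.0066]), 'opening': 0.9998250438646216}
```

View pics/side0.png

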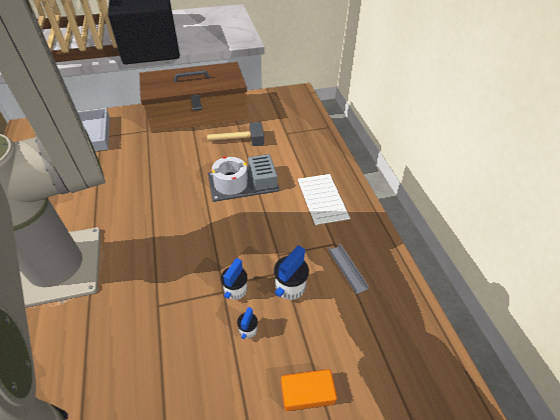

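View pics/top0.png

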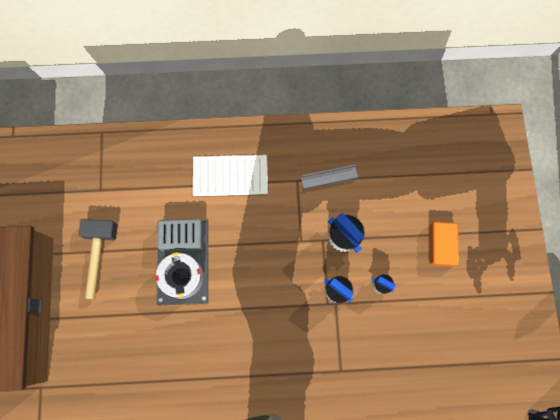

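View pics/wrist0.png

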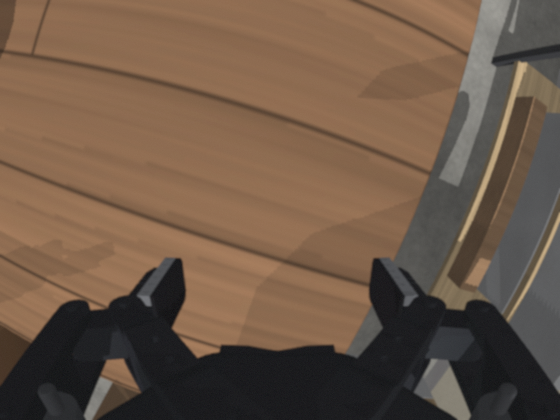

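```bash
cat > h.py <<'E'
from workcell import env,kin,vision,workorder
import cv2,numpy as np
np.set_printoptions(precision=4,suppress=True)
def ray(n,uv,c=None):
    c=c or vision.calibration(n); f=210/np.tan(np.radians(c["vfov"]/2))
    x=(uv[0]-c["cx"])/f; y=(uv[1]-c["cy"])/f
    if n=="wrist":
        r=np.hypot(x,y); k=np.sin(r)/r if r>1e-9 else 1; d=np.array([x*k,-y*k,-np.cos(r)])
    else: d=np.array([x,-y,-1.])
    M=c["camera_from_world"]; R=M[:3,:3]; return -R.T@M[:3,3], R.T@d
def onz(n,uv,z,c=None):
    o,d=ray(n,uv,c); return o+d*(z-o[2])/d[2]
def proj(n,p,c=None):
    c=c or vision.calibration(n); f=210/np.tan(np.radians(c["vfov"]/2))
    q=c["camera_from_world"]@np.append(p,1); x,y,w=q[0],-q[1],-q[2]
    if n=="wrist":
        r=np.hypot(x,y); t=np.arctan2(r,w); s=t/r if r>1e-9 else 1/w; return np.array([c["cx"]+f*x*s,c["cy"]+f*y*s])
    return np.array([c["cx"]+f*x/w,c["cy"]+f*y/w])
def R(a): # tool x at yaw a, pointing down
    c,s=np.cos(a),np.sin(a); return np.array([[c,s,0],[s,-c,0],[0,0,-1.]])
E
python3 - <<'E'
import cv2,numpy as np
t=cv2.imread("pics/top0.png"); s=cv2.imread("pics/side0.png")
a=cv2.resize(t[205:305,300:400],(400,400),interpolation=3);b=cv2.resize(s[240:340,215:315],(400,400),interpolation=3)
cv2.imwrite("pics/crop1.png",np.hstack([a,b]))
a=cv2.resize(t[240:310,145:215],(560,560),interpolation=3)
cv2.imwrite("pics/crop2.png",a)
from h import *
for uv in [(346,232),(339,290),(384,284)]: print(onz("top",uv,.07))
for uv in [(180,276)]: print(onz("top",uv,.072))
E
```

```text
[ 0.5936 -0.2155  0.07  ]
[ 0.4511 -0.1866  0.07  ]
[ 0.4601 -0.2976  0.07  ]
[0.5044 0.1988 0.072 ]
```

View pics/crop1.png

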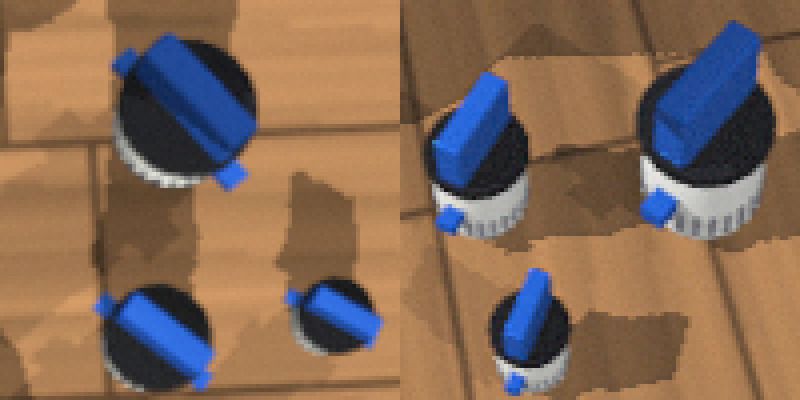

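View pics/crop2.png

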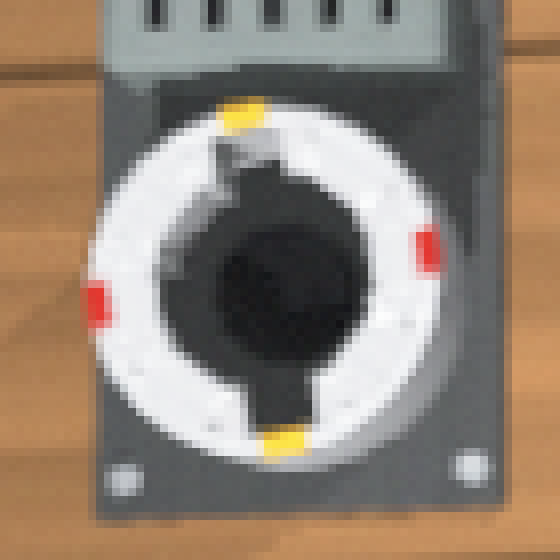

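The middle cartridge is at top (339,290), side (233,280). The cap is about 27 px across, which matches 66 mm at this range. The large one at (346,232) is about 34 px and the small one at (384,284) about 20 px. The dock socket is at top (179,276), with yellow slots at (175,254) and (181,295) and red marks at (157,278) and (198,271).

```bash
cat > s.py <<'E'
from h import *
k=lambda u,v:onz("top",(u/8+145-.06*0,v/8+240),.072)
ya,yb,ra,rb=k(243,115),k(285,442),k(97,305),k(428,250)
print("dock c",(ya+yb)/2,(ra+rb)/2,"slot yaw",np.degrees(np.arctan2(*(ya-yb)[1::-1])),"red",np.degrees(np.arctan2(*(ra-rb)[1::-1])),np.linalg.norm(ya-yb),np.linalg.norm(ra-rb))
q=lambda u,v:onz("top",(u/4+300,v/4+205),.035)
la,lb=q(105,306),q(204,382)
print("cart",(la+lb)/2,"yaw",np.degrees(np.arctan2(*(la-lb)[1::-1])),np.linalg.norm(la-lb))
s=env.get_state(); c=vision.calibration("wrist")
T=s["tcp_rot"]; 
for d in (0,.1,.2): print(proj("wrist",s["tcp_pos"]+T[:,2]*d))
M=c["camera_from_world"]; cp=-M[:3,:3].T@M[:3,3]; print("cam in tool",T.T@(cp-s["tcp_pos"]), T.T@(-M[2,:3]))
E
python3 s.py
```

```text
dock c [0.508  0.2036 0.072 ] [0.5079 0.204  0.072 ] slot yaw 6.726064076955846 red 96.6125495138998 0.1011150703650702 0.10158238007219078
cart [ 0.4513 -0.1902  0.035 ] yaw 49.218230867310176 0.07679504441144744
[277.6019 255.4925]
[277.4709 204.4328]
[277.4072 180.843 ]
cam in tool [ 0.0676 -0.0002 -0.1515] [-0.2706 -0.0008  0.9627]
```

```bash
python3 - <<'E'
from h import *
for off in (0,np.pi):
  for off2 in (0,np.pi):
    a=np.radians(49.2)+off
    print(off,off2)
    for p,y in [([.4513,-.19,.25],a),([.4513,-.19,.09],a),([.508,.2036,.25],np.radians(6.7)+off2),([.508,.2036,.11],np.radians(6.7)+off2),([.508,.2036,.11],np.radians(6.7-96)+off2)]:
        j=kin.inverse_kinematics(p,R(y)); print(j)
E
```

```text
0 0
[-0.5032 -0.1822  1.7455 -0.      1.5782  0.2089]
[-0.5032 -0.0631  1.9349 -0.      1.2699  0.2089]
[ 0.2875 -0.0225  1.5967 -0.      1.5674  1.7414]
[ 0.2875  0.0712  1.7613 -0.      1.3091  1.7414]
None
0 3.141592653589793
[-0.5032 -0.1822  1.7455 -0.      1.5782  0.2089]
[-0.5032 -0.0631  1.9349 -0.      1.2699  0.2089]
[ 0.2875 -0.0225  1.5967 -0.      1.5674 -1.4002]
[ 0.2875  0.0712  1.7613 -0.      1.3091 -1.4002]
[ 0.2875  0.0712  1.7613 -0.      1.3091  0.2753]
3.141592653589793 0
None
None
[ 0.2875 -0.0225  1.5967 -0.      1.5674  1.7414]
[ 0.2875  0.0712  1.7613 -0.      1.3091  1.7414]
None
3.141592653589793 3.141592653589793
None
None
[ 0.2875 -0.0225  1.5967 -0.      1.5674 -1.4002]
[ 0.2875  0.0712  1.7613 -0.      1.3091 -1.4002]
[ 0.2875  0.0712  1.7613 -0.      1.3091  0.2753]
```

```bash
python3 - <<'E'
from h import *
env.move_ptp([.4513,-.19,.26],R(np.radians(49.2)))
c=vision.calibration("wrist"); im=vision.read_camera("wrist")
cv2.imwrite("pics/w1.png",im[:,:,::-1])
import pickle; pickle.dump((c,env.get_state()),open("w1.pkl","wb"))
for p in [(.4513,-.19,.108),(.4513,-.19,.068)]: print(proj("wrist",np.array(p),c))
print(env.get_state()["clock"],env.get_state()["tcp_pos"])
E
```

```text
[277.52   189.9704]
[277.5008 181.941 ]
1.8917 [ 0.4511 -0.1909  0.2598]
```

View pics/w1.png

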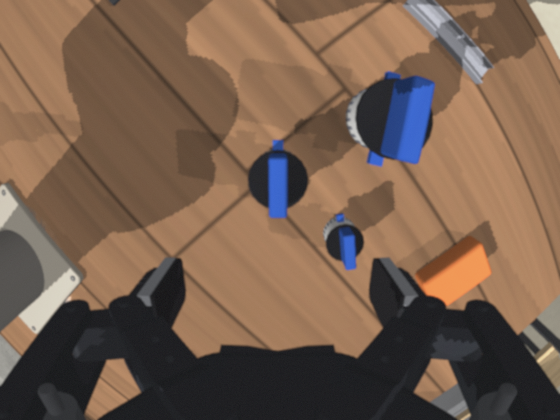

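The mid cartridge's black cap is centred at (278,180), within 2 px of the prediction. The bar runs straight down the image from (278,152) to (278,217). I'll refine the pose by segmentation.

```bash
python3 - <<'E'
from h import *
import pickle
c,s=pickle.load(open("w1.pkl","rb"))
im=cv2.imread("pics/w1.png")[130:230,230:325].astype(int)
b,g,r=im[...,0],im[...,1],im[...,2]
blk=(im.max(2)<60); blue=(b>r+50)
n,l,st,_=cv2.connectedComponentsWithStats((blk|blue).astype(np.uint8))
i=1+np.argmax(st[1:,4]); print(st[i])
ys,xs=np.where((l==i)&blk); 
m=((l==i)&blk).astype(np.uint8); (cx,cy),rad=cv2.minEnclosingCircle(np.c_[xs,ys].astype(np.float32)); print(cx+230,cy+130,rad)
P=onz("wrist",(cx+230,cy+130),.068,c); print("cap",P)
ys,xs=np.where((l==i)&blue); pts=np.array([onz("wrist",(x+230,y+130),.108,c)[:2] for x,y in zip(xs,ys)])
rc=cv2.minAreaRect((pts*1000).astype(np.float32)); print("bluerect",rc)
u,sv,vt=np.linalg.svd(pts-pts.mean(0),full_matrices=False); print(np.degrees(np.arctan2(vt[0,1],vt[0,0])))
cv2.imwrite("pics/w1c.png",cv2.resize(cv2.imread("pics/w1.png")[130:230,230:325],None,fx=6,fy=6,interpolation=3))
E
```

```text
[  19   10   58   78 2784]
277.31578826904297 179.31578826904297 29.24569320678711
cap [ 0.453  -0.1877  0.068 ]
bluerect ((458.0362548828125, -182.17544555664062), (74.67451477050781, 18.383249282836914), 49.17643356323242)
-130.7915323670666
```

View pics/w1c.png

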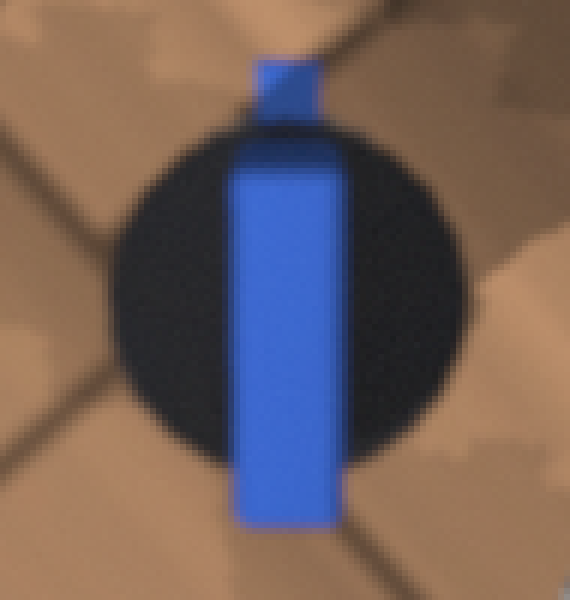

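The crop confirms that this is the cartridge with its bar and lug in line. The bar top runs from row 158.7 to 217.5 at column 277.8. Next I look at the dock with the wrist camera, going after the grasp.

```bash
python3 - <<'E'
from h import *
import pickle
c,s=pickle.load(open("w1.pkl","rb"))
a,b=onz("wrist",(277.8,158.7),.108,c),onz("wrist",(277.8,217.3),.108,c)
print(a,b,(a+b)/2,np.linalg.norm(a-b))
p=((a+b)/2)[:2]; p=(p+np.array([.453,-.1877]))/2; print(p)
A=np.radians(49.2)
env.move_ptp([*p,.16],R(A))
env.move_straight([*p,.093],R(A),speed=.08)
print(env.get_state()["ft_force"],env.get_state()["tcp_pos"])
env.set_gripper(0.0,force=80)
s=env.get_state();print(s["opening"],s["ft_force"],s["ft_torque"],s["tcp_pos"],s["clock"])
cv2.imwrite("pics/w2.png",vision.read_camera("wrist")[:,:,::-1])
E
```

```text
[ 0.4711 -0.1674  0.108 ] [ 0.4337 -0.2109  0.108 ] [ 0.4524 -0.1891  0.108 ] 0.057374497958269516
[ 0.4527 -0.1884]
[ 1.1042 -0.0172 -1.0318] [ 0.4531 -0.1887  0.0935]
0.17481727881858464 [ 0.9368 -0.6879  3.08  ] [-0.0603 -0.0736 -0.0008] [ 0.4531 -0.1887  0.0934] 4.0
```

View pics/w2.png

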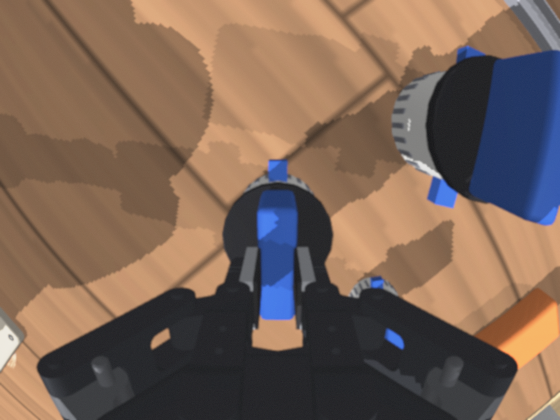

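Grasp is good: opening is 0.175 (about 18 mm) and the bar is centred between the pads. I lift and view the dock from beside it.

```bash
python3 - <<'E'
from h import *
import pickle
A=np.radians(49.2); p=env.get_state()["tcp_pos"]
env.move_straight([p[0],p[1],.26],speed=.15)
env.move_ptp([.508,.05,.27],R(np.pi/2))
env.pause(.2)
c=vision.calibration("wrist"); im=vision.read_camera("wrist")
cv2.imwrite("pics/w3.png",im[:,:,::-1]); s=env.get_state()
pickle.dump((c,s),open("w3.pkl","wb"))
cv2.imwrite("pics/t3.png",vision.read_camera("top")[:,:,::-1])
print(s["clock"],s["opening"],s["ft_force"],s["ft_torque"],s["tcp_pos"]); print(proj("wrist",np.array([.508,.204,.072]),c))
E
```

```text
6.5333 0.17297463622678197 [-0.8411 -0.5958 -2.1053] [-0.0078 -0.0316  0.0325] [0.508  0.0487 0.2699]
[277.6576  40.0821]
```

View pics/w3.png

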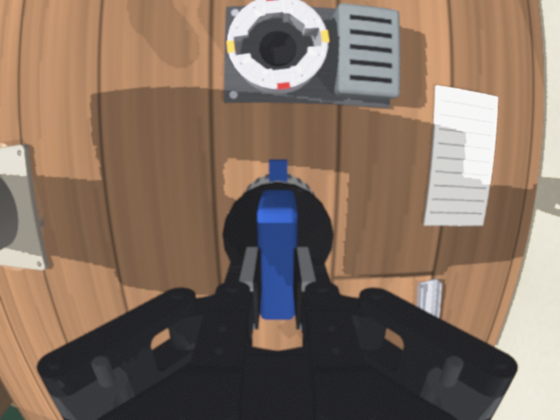

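The dock is at the top of the picture, with yellow marks at about (231,46) and (325,36), a red mark at (283,86), and the centre near (278,41). I extract these by colour.

```bash
python3 - <<'E'
from h import *
import pickle
c,s=pickle.load(open("w3.pkl","rb"))
def blobs(im,roi,k):
    x0,x1,y0,y1=roi; h=cv2.cvtColor(im[y0:y1,x0:x1],cv2.COLOR_BGR2HSV)
    m=cv2.inRange(h,(22,140,120),(35,255,255)) if k=="y" else cv2.inRange(h,(0,170,120),(6,255,255))|cv2.inRange(h,(172,170,120),(180,255,255))
    n,l,st,ce=cv2.connectedComponentsWithStats(m)
    return [(ce[i]+[x0,y0],st[i,4]) for i in range(1,n) if st[i,4]>8]
im=cv2.imread("pics/w3.png")
for k in "yr":
    for ce,a in blobs(im,(210,345,0,110),k): print("wrist",k,ce,a,onz("wrist",ce,.072,c))
im=cv2.imread("pics/top0.png")
for k in "yr":
    for ce,a in blobs(im,(145,215,240,310),k): print("top",k,ce,a,onz("top",ce,.072))
im=cv2.imread("pics/side0.png")
for k in "yr":
    for ce,a in blobs(im,(205,255,150,200),k): print("side",k,ce,a,onz("side",ce,.072))
im=cv2.imread("pics/side0.png"); cv2.imwrite("pics/s0c.png",cv2.resize(im[145:205,200:280],None,fx=8,fy=8,interpolation=3))
im=cv2.imread("pics/w3.png"); cv2.imwrite("pics/w3c.png",cv2.resize(im[0:110,210:345],None,fx=5,fy=5,interpolation=3))
E
```

```text
wrist y [326.7  35.5] 10 [0.5604 0.2106 0.072 ]
wrist r [283.125  85.375] 24 [0.5136 0.1537 0.072 ]
top y [175.0833 254.0833] 12 [0.559  0.2103 0.072 ]
top y [179.9091 294.6364] 11 [0.4594 0.1994 0.072 ]
```

View pics/w3c.png

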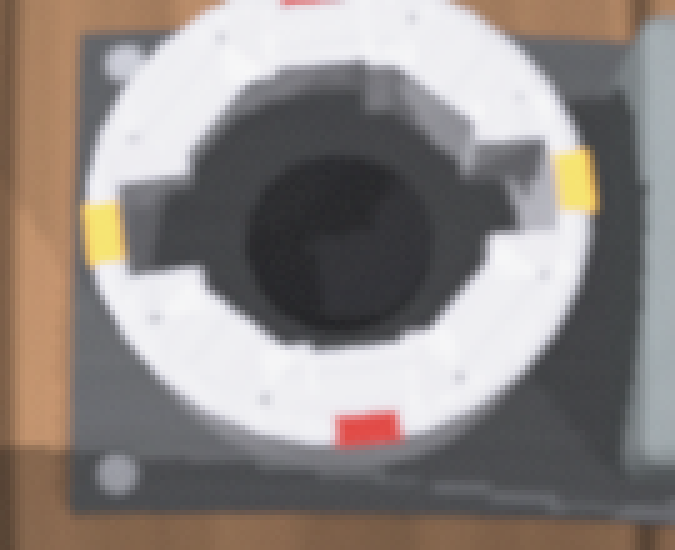

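```bash
python3 - <<'E'
from h import *
import pickle
c,s=pickle.load(open("w3.pkl","rb"))
f=lambda u,v:onz("wrist",((u+.5)/5-.5+210,(v+.5)/5-.5),.072,c)
a,b,r,r2=f(104,233),f(576,181),f(368,428),f(305,-1)
print(a,b,(a+b)/2,np.linalg.norm(b-a),np.degrees(np.arctan2(*(b-a)[1::-1])),r)
yaw=np.arctan2(*(b-a)[1::-1]); m=(a+b)/2
print("red from centre",(r-m),np.linalg.norm(r-m), np.degrees(np.arctan2(*(r-m)[1::-1])))
# gripped cartridge: cap centre?
im=cv2.imread("pics/w3.png"); cv2.imwrite("pics/w3d.png",cv2.resize(im[150:330,210:345],None,fx=3,fy=3,interpolation=3))
print(s["tcp_rot"])
for q in [(0,0,.0014),(0,0,.0254)]: print(q)
T=s["tcp_rot"];P=s["tcp_pos"]
cap=P+T@np.array([0,0,.0254]) # cap top z=.068, tcp .0934
for u in np.linspace(0,2*np.pi,8,endpoint=False): print(proj("wrist",cap+T@np.array([.033*np.cos(u),.033*np.sin(u),0]),c))
E
```

```text
[0.4577 0.1984 0.072 ] [0.5583 0.2101 0.072 ] [0.508  0.2043 0.072 ] 0.10133535603446055 6.659792673601454 [0.5137 0.1539 0.072 ]
red from centre [ 0.0057 -0.0503  0.    ] 0.050658447791239604 -83.51325171784693
[[ 0.0025  1.     -0.0001]
 [ 1.     -0.0025 -0.0002]
 [-0.0002 -0.0001 -1.    ]]
(0, 0, 0.0014)
(0, 0, 0.0254)
[278.6335 183.3631]
[319.9536 200.3307]
[334.6395 238.8713]
[316.6465 274.4899]
[278.4328 288.4977]
[240.2517 274.4869]
[222.3683 238.842 ]
[237.2218 200.2871]
```

View pics/w3d.png

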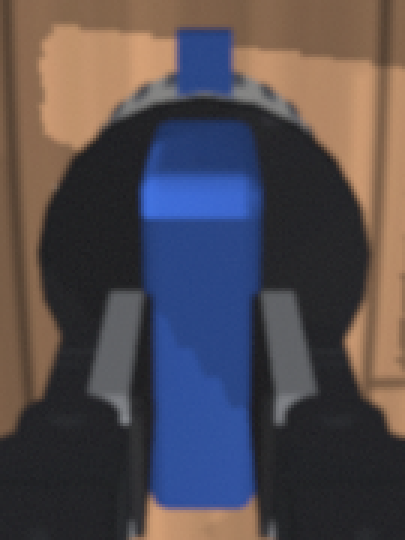

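Dock centre is (0.508, 0.204) and the slot yaw is 6.7°. The wrist and top cameras agree within 1 mm, and the red mark is about 90° away as expected. The cap sits within about 1 mm of the tool axis. Next is the approach.

```bash
cat >> h.py <<'E'
D=np.array([.508,.204]); SY=np.radians(186.66)
def st(t=""):
    s=env.get_state(); x=s["tcp_rot"][:,0]
    print(t,"t%.2f"%s["clock"],s["tcp_pos"],"yaw %.2f"%np.degrees(np.arctan2(x[1],x[0])),"F",s["ft_force"],"M",s["ft_torque"],"op %.3f"%s["opening"]); return s
E
python3 - <<'E'
from h import *
env.move_ptp([*D,.20],R(SY)); env.pause(.2)
s=st("above"); e=D-s["tcp_pos"][:2]
env.move_straight([*(D+e),.17],R(SY),speed=.08); env.pause(.1); s=st("170")
env.move_straight([*(D+e),.150],R(SY),speed=.04); env.pause(.1); s=st("150")
cv2.imwrite("pics/w4.png",vision.read_camera("wrist")[:,:,::-1])
cv2.imwrite("pics/t4.png",cv2.resize(vision.read_camera("top")[200:340,110:250,::-1],None,fx=4,fy=4))
E
```

```text
above t8.04 [0.5083 0.2036 0.2003] yaw -173.42 F [-0.4774  1.0328 -2.268 ] M [-0.0045 -0.0271  0.004 ] op 0.175
170 t8.67 [0.5079 0.2045 0.1703] yaw -173.34 F [-0.3761  0.3806 -2.5375] M [0.0181 0.0357 0.0033] op 0.177
150 t9.42 [0.5079 0.2045 0.1503] yaw -173.34 F [-0.4806  0.2789 -1.0453] M [-0.0451  0.0153  0.035 ] op 0.174
```

View pics/w4.png

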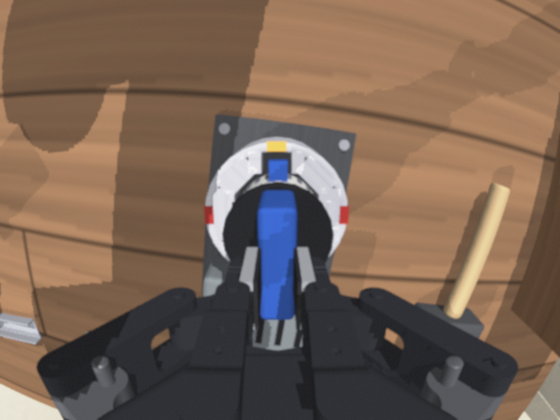

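The lug at (278,170) is centred in its entry slot below the yellow mark (277,147), with no contact force. I continue down and press.

```bash
python3 - <<'E'
from h import *
p=2*D-np.array([.5081,.2041])
p=np.array([.508,.2037])
for z in (.138,.130,.1255,.119,.1125):
    env.move_straight([*p,z],R(SY),speed=.03); s=st(z)
    if abs(s["ft_force"][2])>45: break
env.pause(.3); st("hold")
E
```

```text
0.138 t10.07 [0.5078 0.2037 0.1377] yaw -173.34 F [ 0.6809  0.6903 -1.4418] M [ 0.0653 -0.0445  0.0079] op 0.174
0.13 t10.48 [0.5077 0.2036 0.1296] yaw -173.34 F [-0.23   -0.7125 -2.5362] M [-0.0249 -0.0418 -0.0479] op 0.177
0.1255 t10.78 [0.5087 0.204  0.1264] yaw -173.34 F [0.1803 1.1674 4.0262] M [ 0.1598 -0.0562 -0.0299] op 0.173
0.119 t11.15 [0.5087 0.204  0.1198] yaw -173.34 F [0.9908 1.3166 5.9944] M [ 0.1612 -0.0431 -0.0314] op 0.174
0.1125 t11.52 [0.5089 0.2041 0.1138] yaw -173.34 F [-0.5657  1.5508  8.469 ] M [0.1139 0.0872 0.0553] op 0.174
hold t11.82 [0.509  0.2041 0.1139] yaw -173.34 F [-0.7108  1.9978  8.5542] M [0.2093 0.1619 0.033 ] op 0.175
```

```bash
python3 - <<'E'
from h import *
p=np.array([.508,.2037])
for z in (.1112,.1100,.1090,.1080):
    env.move_straight([*p,z],R(SY),speed=.02); env.pause(.1); s=st(z)
    if abs(s["ft_force"][2])>16: break
E
```

```text
0.1112 t12.17 [0.509  0.2042 0.1127] yaw -173.33 F [-1.0632  1.6189  9.2714] M [ 0.1617  0.1409 -0.0191] op 0.173
0.11 t12.52 [0.5091 0.2042 0.1116] yaw -173.34 F [-0.6236  0.985   9.9979] M [0.1485 0.1924 0.0186] op 0.175
0.109 t12.87 [0.5091 0.2042 0.1106] yaw -173.33 F [-0.8893  1.1459  9.4942] M [0.1407 0.1979 0.0385] op 0.176
0.108 t13.22 [0.5094 0.2043 0.1103] yaw -173.33 F [-2.3553  1.3822 13.413 ] M [ 0.1092  0.4093 -0.021 ] op 0.176
```

Bottomed where expected: TCP at 0.1103, with the force rising to 13 N. Now the clockwise turn.

```bash
python3 - <<'E'
from h import *
p=np.array([.5085,.2038])
for d in (5,20,35,50,65,80,90):
    env.move_straight([*p,.1090],R(SY-np.radians(d)),speed=.02); s=st(d)
    if abs(s["ft_torque"][2])>2.5: print("stop"); break
env.pause(.2); st()
cv2.imwrite("pics/w5.png",vision.read_camera("wrist")[:,:,::-1])
E
```

```text
5 t13.47 [0.5097 0.2043 0.1108] yaw -178.38 F [-0.6773  0.786   9.5706] M [ 0.0793  0.1167 -0.04  ] op 0.179
20 t13.88 [0.5099 0.204  0.1108] yaw 166.63 F [-0.1519  0.1445  9.9062] M [-0.1204  0.0321 -0.0362] op 0.175
35 t14.28 [0.5099 0.204  0.1108] yaw 151.63 F [0.5541 0.1168 9.99  ] M [-0.1204  0.0595 -0.0664] op 0.175
50 t14.69 [0.5099 0.2039 0.1107] yaw 136.62 F [ 0.7674 -1.2952  8.7623] M [-0.1616  0.0689 -0.1026] op 0.173
65 t15.10 [0.5098 0.2039 0.1107] yaw 121.63 F [-0.0351 -1.1853 10.798 ] M [-0.1691  0.1521 -0.1295] op 0.171
80 t15.51 [0.5097 0.2039 0.1107] yaw 106.62 F [-0.2783 -0.0064 10.4311] M [-0.1788  0.1594 -0.0607] op 0.177
90 t15.83 [0.5097 0.2039 0.1107] yaw 96.62 F [-0.6166 -0.0772  9.6067] M [-0.147   0.1485 -0.096 ] op 0.173
 t16.03 [0.5097 0.2039 0.1107] yaw 96.65 F [ 0.9731 -0.7433  9.1699] M [-0.104   0.1531 -0.1055] op 0.173
```

View pics/w5.png

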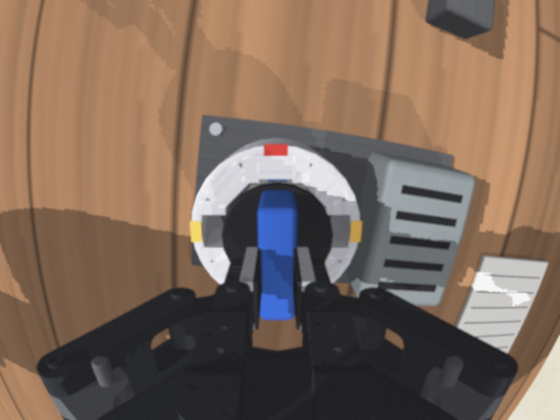

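The bar is in line with the red mark at (276,150) and the yellow slots are empty at (196,231) and (355,231). I feel for the stop, return to the notch angle, then let the cartridge up.

```bash
python3 - <<'E'
from h import *
p=np.array([.5085,.2038])
hit=None
for d in (92,94,95.5,97,98):
    env.move_straight([*p,.1090],R(SY-np.radians(d)),speed=.02); env.pause(.05); s=st(d)
    if abs(s["ft_torque"][2])>.7: hit=d; break
d=(hit-6.5) if hit and hit<95 else 90
env.move_straight([*p,.1090],R(SY-np.radians(d)),speed=.02); st("back %s"%d)
for z in (.1105,.112,.1135,.115,.1165,.1175,.1185):
    env.move_straight([*p,z],R(SY-np.radians(d)),speed=.02); env.pause(.05); s=st(z)
    if s["ft_force"][2]<-7: break
E
```

```text
92 t16.38 [0.5097 0.2039 0.1107] yaw 94.65 F [-0.5311 -1.9118  9.8871] M [-0.1769  0.1335 -0.0139] op 0.172
94 t16.68 [0.5097 0.2039 0.1107] yaw 92.65 F [ 0.2354 -0.7911 10.102 ] M [-0.126   0.2312 -0.0434] op 0.172
95.5 t16.98 [0.5095 0.2039 0.1106] yaw 91.18 F [-2.1961 -1.2221 10.3706] M [-0.0871  0.4063  0.1981] op 0.174
97 t17.28 [0.509  0.2039 0.1106] yaw 89.70 F [-3.477  -1.2702 11.819 ] M [-0.1708  0.7853  0.4758] op 0.177
98 t17.58 [0.5089 0.204  0.1106] yaw 88.73 F [-4.1033  0.1834 11.1054] M [-0.2121  0.8044  0.7961] op 0.175
back 90 t17.88 [0.5094 0.204  0.1106] yaw 96.70 F [-1.5075 -0.8478  8.7522] M [-0.0557  0.3596  0.1108] op 0.174
0.1105 t18.18 [0.5094 0.204  0.112 ] yaw 96.67 F [-0.3222 -0.4147  8.3113] M [-0.0187  0.3177  0.1104] op 0.173
0.112 t18.48 [0.5094 0.204  0.1134] yaw 96.67 F [-0.6025  0.1074  8.4806] M [0.0282 0.2334 0.0861] op 0.173
0.1135 t18.77 [0.5093 0.204  0.1147] yaw 96.67 F [-1.1838 -0.5386  8.5578] M [-0.0468  0.2404  0.0855] op 0.176
0.115 t19.07 [0.5093 0.2039 0.1162] yaw 96.66 F [-0.5337  0.3783  6.8572] M [-0.0108  0.1933  0.1098] op 0.176
0.1165 t19.38 [0.5092 0.2039 0.1176] yaw 96.67 F [0.0795 0.6342 7.3805] M [0.0495 0.1881 0.0108] op 0.174
0.1175 t19.68 [0.5091 0.2039 0.1183] yaw 96.66 F [-0.6861  0.4964  6.5023] M [0.0343 0.059  0.0808] op 0.172
0.1185 t19.98 [0.5086 0.2038 0.1183] yaw 96.66 F [3.2357 1.0635 0.0205] M [ 0.2468 -0.5423  0.0182] op 0.176
```

The stop was felt at about 95.5°, as expected. On the way up the cartridge was caught at TCP 0.1183, the notch depth; the plain ledge would have caught it at 0.1134. Release.

```bash
python3 - <<'E'
from h import *
p=np.array([.5088,.2038]); a=SY-np.pi/2
env.move_straight([*p,.1178],R(a),speed=.02); st()
env.set_gripper(1.0); st("open")
q=env.get_state()["tcp_pos"]
env.move_straight([q[0],q[1],.27],R(a),speed=.15); env.pause(.3); st("up")
c=vision.calibration("wrist")
cv2.imwrite("pics/w6.png",vision.read_camera("wrist")[:,:,::-1])
cv2.imwrite("pics/s6.png",cv2.resize(vision.read_camera("side")[110:230,170:330,::-1],None,fx=5,fy=5,interpolation=3))
m=np.array([.508,.204,.072+.007])
for dz in (.014,.054): print(proj("wrist",m+[0,0,dz],c),proj("wrist",m+[0,0,dz+.009],c))
E
```

```text
t20.23 [0.509  0.2038 0.1183] yaw 96.66 F [0.9746 0.3984 4.5921] M [ 0.1057 -0.0287 -0.0176] op 0.173
open t20.91 [0.5088 0.2038 0.1178] yaw 96.66 F [ 0.6213  0.0395 -0.666 ] M [-0.0149  0.0301 -0.0212] op 1.001
up t22.38 [0.5086 0.2037 0.2694] yaw 96.66 F [-0.4953 -0.5914  0.2637] M [ 0.0096 -0.0159  0.0187] op 1.000
[277.6411 186.1528] [277.6422 187.9776]
[277.6463 195.0931] [277.6476 197.4394]
```

View pics/w6.png

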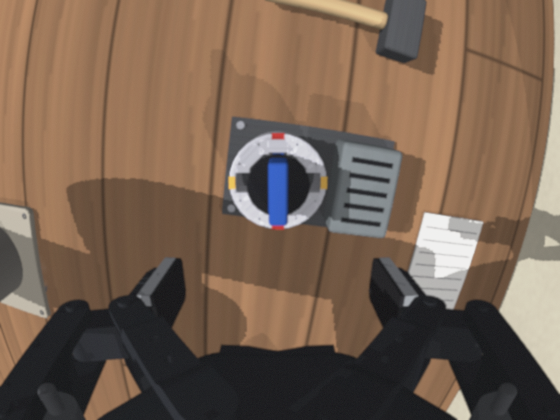

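View pics/s6.png

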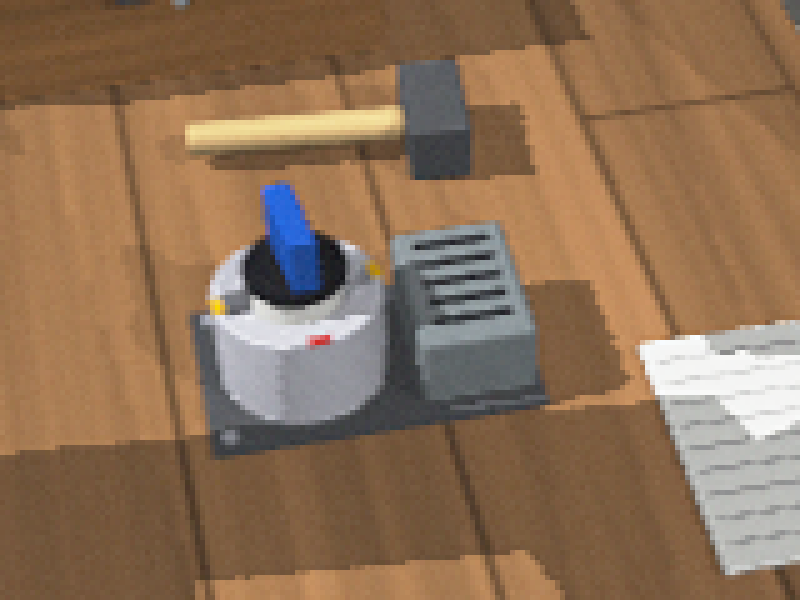

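The wrist view shows the bar, columns 268–288, in line with both red marks (278,136) and (278,227), and the yellow slots empty. In the side view the cartridge is upright with its lugs hidden below the rim. The mallet and panel show no sign of having been moved. I hand in.

```bash
python3 - <<'E'
from h import *
workorder.job_done(); st()
E
```

```text
the job is handed in; nothing more can be done
the job is handed in; nothing more can be done
```

The filter cartridge is locked in the dust extractor's socket and released, and the job was handed in at about 22.4 s on the clock. The hand-in reports no verdict.

**What I did:** I picked the middle-sized cartridge by its grip bar and dropped its lugs into the entry slots, which I measured at about 6.7° from world x. I pressed it until the plunger bottomed, at about 13 N. I turned it 90° clockwise and on to the hard stop, felt at about 95.5°. Then I turned back to the notch angle, let the spring lift it, and opened the gripper.

**Last checks:**
- **Height:** on the way up the cartridge was caught at the notch depth (TCP 0.1183, expected 0.1184). The plain ledge would have held it about 5 mm lower.
- **Pictures:** after release the bar is in line with both red marks, the cartridge is upright, and the lugs are out of sight below the rim. In those pictures, the mallet and panel looked undisturbed.
- **Robot:** it ended clear of everything, with the wrist force near zero.

**Not checked or slightly off:**
- **Plunger:** I had no direct plunger reading. I inferred its depth from the tool height and the force.
- **Lock:** I did not twist the cartridge after it clicked up to test the lock.
- **Sanding block and spacer:** I did not look at these again at the end; the arm's moves were planned clear of them.
- **Position:** under the spring load the arm sat up to about 2 mm off its commanded position, which I allowed for.

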